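Clamp a tube block between the stops of a bench rail

TASK

Take the aluminium tube block out of its green holder and stand it, wells up, on the clamp rail between the two stops, lengthwise along the rail and on its middle line. Free the red knob, slide the blue stop up until the block sits snug against both stops, and turn the knob tight again. Leave the other things on the bench undisturbed.

Things in the scene. Friction and masses are not known exactly. Their poses are not given: they have to be found in the camera images.
- tube_block: Loose aluminium block for small tubes, 40 (its x) x 60 (its y) x 40 mm high (z), 0.26 kg (varies), six dark wells on its top face (too small for fingers). Origin: centre of its underside. It starts in the green holder, wells up, its y along the holder's y. Turning it end for end makes no difference. The bench round world x 0.645, y 0.215 is always clear, 60 mm about, to put it down on.
- block_holder: Green holder fixed to the worktop: a floor 6 mm thick, 58 x 58 mm, with two walls 7 mm thick along its y, at x = +-25.5 mm, 45 mm high over the worktop (1 mm below the top of the block standing in it), 44 mm apart inside. Its two ends (+y and -y) are open, so in the holder the block can only be taken by its two 40 mm wide end faces, 60 mm apart. Origin: centre of its underside, z up.
- clamp_rail: Fixed rail: grey bed 56 mm wide (x), y -30 to +195 mm, top 12 mm over the worktop. Aluminium fixed stop, 50 mm wide, 46 mm high over the worktop; its face is the plane y = 0, looking to +y. Origin: in that plane, on the middle line x = 0, at worktop height; y runs along the rail to the blue sliding stop, z up. A tall fixed rack stands to its right (world y < -0.15, x > 0.45): keep the arm clear.
- carriage (a joint): Slide of the blue sliding stop along the rail's y: its value (m) is the clear gap between the fixed stop's face and the sliding stop's face, 0 to 0.088. The 60 mm block leaves too little room in this gap for fingers at its ends; take it by its 40 mm wide sides there. Sliding stop: 50 mm wide, 72 mm long, flat top 41.5 mm over the worktop. Free, it slides with about 1.5 N; with the knob fully tight it stays put under pushes of 25 N.
- carriage_face (a point): Centre of the sliding stop's face (the face that looks to the fixed stop), 27.5 mm over the worktop; its axes are the rail's.
- clamp_knob (a joint): Red bar knob on the sliding stop, turning about the vertical: 0 (rad) is fully loose, 1.4 fully tight, each a dead stop; it grows clockwise seen from above. The brake bites above 0.6 and is firm from 1.0; below 0.5 the stop slides freely. It takes about 0.1 to 0.25 N m and stays where it is left. It starts tight (1.15 to 1.4).
- knob_grip (a point): Grip point of the knob, on its axis, 42 mm behind the sliding stop's face, 74.5 mm over the worktop, moving with the stop. Its x axis (turning with the knob) lies along the bar; the bar is 46 mm long (x), 13 mm thick (y) and runs from 62.5 to 86.5 mm over the worktop, on a stem (widest 26 mm, under the bar). At fully tight the bar lies nearly along the rail. The knob can also be held to slide the stop along.
- timer: Loose bystander: white bench timer lying on its back, 66x62x19 mm. Origin at the middle of its underside. Not to be disturbed.
- beaker_250: Loose bystander: clear beaker, 69 mm across, 90 mm high. Origin at the middle of its underside. Not to be disturbed.
- erlenmeyer_100: Loose bystander: conical flask with yellow contents, 63 mm across, 105 mm high. Origin at the middle of its underside. Not to be disturbed.
- amber_bottle: Loose bystander: brown bottle with blue cap, 56 mm across, 109 mm high. Origin at the middle of its underside. Not to be disturbed.
- petri_dish: Loose bystander: clear covered dish, 61 mm across, 14 mm high. Origin at the middle of its underside. Not to be disturbed.
- marker_red: Loose bystander: red marker pen, 132 mm long, 12 mm thick, lying. Origin at the middle of its underside. Not to be disturbed.
- tweezers: Loose bystander: steel tweezers, 122 mm long, lying. Origin at the middle of its underside. Not to be disturbed.
Things that resemble listed ones, but are neither listed nor needed, are in the scene too. Of the things shaped like the tube_block, the aluminium one is meant.

How it is judged:
At the end, for the whole second after the job is handed in: The block stands wells up on the rail bed (tilt and turn from the rail under 0.06 rad), within 8 mm of the middle line, its end within 2.5 mm of the fixed stop; the gap between the stops is under 62 mm, the knob at 1.0 rad or tighter, the block at rest (y of tube_block in the frame of clamp_rail between 0.0275 and 0.0325 m and x of tube_block in the frame of clamp_rail between -0.008 and 0.008 m and z of tube_block in the frame of clamp_rail between 0.01 and 0.015 m and angle between tube_block's own z axis and vertical below 0.06 rad and angle between the y axis of tube_block and the y axis of clamp_rail, either way round below 0.06 rad and value of joint carriage below 0.062 m and value of joint clamp_knob above 1 rad and linear speed of tube_block below 0.01 m/s); the robot touches nothing.
It fails at once if a bystander is moved more than 3 cm or tipped over (distance of any of timer, beaker_250, erlenmeyer_100, amber_bottle, petri_dish, marker_red, tweezers from where it was at the start of the episode above 0.03 m or angle between any of timer, beaker_250, erlenmeyer_100, amber_bottle, petri_dish's own z axis and vertical above 0.6 rad).
It also fails if it takes over 70 s, if anything falls off the work surface, if the arm or the gripper's body presses on something with over 40 N, if the wrist force passes 120 N, or if a joint passes its speed limit or range.

ROBOT

A 7-joint arm with a two-finger parallel gripper is mounted at the origin on a cart in front of the work surface, level with it; the furniture and walls round the work are solid. World frame = base frame: x ahead of the robot, y to its left, z up, the work surface at z = 0. Lengths are in m, angles in rad, forces in N, time in s.
With the tool pointing down it reaches from about 0.4 to 0.9 m from the base axis. Payload 5.6 kg.
Tool frame: the origin (TCP) lies at the very end of the fingers, on their centre line; the grasp point (between the pads) lies 19 mm behind it; y points along the fingers, z is the direction in which the jaws open and shut, and the axes are right-handed (so a half turn about y gives the same grasp; the last joint's range is limited). The gripper opens to 92 mm and grips with 3 to 60 N. Pads are 20 mm wide; open, the fingers measure 128 mm over their backs; the gripper's body (75 mm by 189 mm) begins 69 mm behind the grasp point.
Start: joints at [-1.335, 0.468, -0.012, 1.603, 0.006, 1.071, -0.056], TCP at [0.179, 0.625, 0.215] pointing down, gripper open.
Joint ranges: [-2.53, 2.53], [-0.31, 2.02], [-1.57, 1.55], [0.28, 2.44], [-1.29, 4.43], [0.15, 1.84], [-2.92, 2.92]. Speed limits (rad/s): [2.57, 2.57, 3.14, 3.14, 3.14, 3.14, 3.14].

INTERFACE

Orientations are given as a unit quaternion [w, x, y, z].
In Python, from workcell import * gives the robot as it stands. The module is installed in compiled form; this text tells all that it offers.
- The arm moves only by the tool carry_out, never from a script. Its argument "targets" is a list of rows, each a list of 3 entries, a list of its own where there are three numbers: the shift along the world's x, y, z in cm, then the turn about the world's z in rad, then the finger opening in cm, from 0 to 9.19. In form: [[[dx, dy, dz], twist, jaw], ...]. A call has 1 to 12 rows; each row shifts and turns the pose as measured when the row begins; what a row does not reach is not made up. A row lasts 1/8 s, in which the tool goes at most 62.5 mm and 10.7 degrees, less where a joint would pass 70% of its speed; a pose out of reach is approached as far as the arm can. A call with a gripper value outside its range is refused whole. The fingers move at their own pace and stop on an object; "newtons" is the grip in N (left out, the last holds). Time passes only in rows, so rows that do not move let the fingers close. It gives the time, the measured TCP pose, the force and the opening at its end, in the units of the state.
- get_state(): the state, without advancing time (a new reading comes with each control period).
- read_camera(name): name is "scene" or "side" or "wrist"; returns (picture, depth): 480x640x3 uint8, red, green, blue; 480x640 float32, m along the optical axis (not along the pixel's ray), 0 where there is no reading.
- camera_model(name): a dict with "intrinsics" (3x3 intrinsics, pixels), "R" (3x3) and "t" (3): a world point X has camera coordinates R X + t; the wrist camera has in their place "hand_eye" (4x4, takes a point from camera to tool coordinates, whose origin is the TCP and whose axes are the tool frame's). Camera axes: x right, y down, z forward; pixel columns grow to the right and rows downward; lengths in m; the calibration is good to about 2 mm. A picture is of the moment at which its call begins: read the wrist's pose just before it. camera_model takes no time and is no camera call.
- sign_off(): hands the job in, once; it reports no verdict.
Trained networks look in the newest picture that a camera, given by its name, has taken for a name from the list of things; names that differ only in an ending like _2 or _b are one class to them, and where a whole thing is asked for, a point or a joint stands for the part that bears it (a point fixed in the world has none). Each returns a list of dicts, best first, with "p" (0 to 1); they miss things now and then, are a little off and sometimes report something else, mostly with a low value. They report only what shows in the picture. A call takes as long as a camera call. They do not tell look-alikes from the thing itself.
- search_frame(camera, target): "rect" ([left, top, right, bottom] in pixels, round what is visible of it).
- regions_of(camera, target): "mask" (480x640 bool, what is visible of it) and "rect" ([left, top, right, bottom] in pixels, round what is visible of it).
The state is a dict: "time": time; "qpos": joint angles; "joint_vel": joint speeds; "tau": joint torques, N m; "eef_pos": TCP position; "orientation": TCP orientation; "ft_force": force on the tool from outside, world axes, zero at the start; "moment": the same for the moment, N m; "finger_gap": finger opening in m.
Only numpy, scipy, OpenCV 4.12 (cv2) and the standard library are available. Lean on these libraries where they do the work, as an engineer would, in place of code of your own. Each camera call takes 0.05 s, during which the arm holds its last target. There are 200 camera calls.

## Working session

There is one attempt and no reset: what is moved stays moved. The work goes in short steps, Python scripts to look and compute and a tool call to move; the robot and the scene stay as the last step left them, time stands still between calls to the robot, and variables do not carry over. Pictures are saved under pics/ and viewed, about 8 in all and at most 12, crops included, and the job is handed in when it is done.

Besides the shell and the picture viewer there is one more tool, called by a JSON object that holds its "api" and its "payload". carry_out: Moves the arm, as the interface text tells. Its arguments: {"type":"object","properties":{"targets":{"type":"array"},"newtons":{"type":"number"}},"required":["targets"]}

```bash
mkdir -p pics
cat > h.py <<'E'
from workcell import *
import numpy as np, cv2
from scipy.spatial.transform import Rotation as Ro
def cloud(cam):
    s=get_state(); im,d=read_camera(cam); m=camera_model(cam); K=np.array(m["intrinsics"])
    v,u=np.mgrid[:480,:640]
    P=np.stack([(u-K[0,2])/K[0,0]*d,(v-K[1,2])/K[1,1]*d,d],-1)
    if "R" in m: W=(P-np.array(m["t"]).ravel())@np.array(m["R"])
    else:
        H=np.array(m["hand_eye"]); P=P@H[:3,:3].T+H[:3,3]
        q=s["orientation"]; R=Ro.from_quat([q[1],q[2],q[3],q[0]]).as_matrix()
        W=P@R.T+np.array(s["eef_pos"])
    W[d==0]=np.nan
    return im,W
def save(n,im): cv2.imwrite("pics/"+n,cv2.cvtColor(im,cv2.COLOR_RGB2BGR))
E
python3 - <<'E'
from h import *
s=get_state(); print({k:np.round(v,3) for k,v in s.items()})
for c in ["scene","side"]:
    im,W=cloud(c); save(c+"1.png",im); np.save(c+"W.npy",W)
    for t in ["tube_block","block_holder","clamp_rail","carriage","clamp_knob","timer","beaker_250","erlenmeyer_100","amber_bottle","petri_dish","marker_red","tweezers"]:
        for r in regions_of(c,t)[:3]:
            if r["p"]<.3: continue
            p=W[r["mask"]]; p=p[~np.isnan(p[:,0])]
            if len(p): print(c,t,round(r["p"],2),np.round(r["rect"]),"med",np.round(np.median(p,0),3),"lo",np.round(np.percentile(p,3,0),3),"hi",np.round(np.percentile(p,97,0),3))
E
```

```text
{'time': np.float64(0.0), 'qpos': array([-1.335,  0.468, -0.012,  1.604,  0.006,  1.071, -0.056]), 'joint_vel': array([-0.001,  0.001, -0.   ,  0.   , -0.001,  0.001, -0.   ]), 'tau': array([ 0.0000e+00, -5.2057e+01, -1.2000e-02, -2.4374e+01, -5.7000e-02,
        1.7000e-02,  0.0000e+00]), 'eef_pos': array([0.179, 0.624, 0.214]), 'orientation': array([-0.7  ,  0.701, -0.098,  0.098]), 'ft_force': array([-0.119,  0.702, -0.372]), 'moment': array([ 0.004, -0.056,  0.029]), 'finger_gap': np.float64(0.092)}
scene tube_block 0.91 [272. 294. 294. 324.] med [0.544 0.459 0.038] lo [0.523 0.43  0.005] hi [0.581 0.48  0.042]
scene tube_block 0.87 [344. 248. 374. 276.] med [0.498 0.223 0.032] lo [0.474 0.191 0.001] hi [0.531 0.231 0.042]
scene tube_block 0.58 [324. 271. 345. 301.] med [0.494 0.339 0.043] lo [0.471 0.301 0.009] hi [0.53  0.358 0.048]
scene block_holder 0.66 [316. 273. 344. 298.] med [0.489 0.336 0.036] lo [0.463 0.299 0.003] hi [0.532 0.364 0.046]
scene clamp_rail 0.94 [371. 211. 396. 252.] med [0.508 0.073 0.026] lo [0.48  0.004 0.007] hi [0.54  0.117 0.081]
scene carriage 0.97
[... 1895 characters left out ...]
.053] hi [0.524 0.06  0.089]
side timer 0.59 [375. 285. 407. 309.] med [0.691 0.033 0.017] lo [0.66  0.007 0.002] hi [0.726 0.071 0.021]
side beaker_250 0.88 [386. 225. 416. 272.] med [0.755 0.115 0.06 ] lo [0.737 0.089 0.006] hi [0.803 0.156 0.091]
side amber_bottle 0.79 [300. 172. 321. 215.] med [0.681 0.41  0.066] lo [0.664 0.4   0.007] hi [0.71  0.44  0.112]
side petri_dish 0.84 [320. 219. 347. 241.] med [0.699 0.314 0.015] lo [0.675 0.291 0.002] hi [0.727 0.348 0.018]
side marker_red 0.4 [206. 194. 214. 218.] med [0.449 0.588 0.012] lo [0.44  0.513 0.008] hi [0.458 0.63  0.015]
side tweezers 0.58 [309. 290. 323. 314.] med [0.514 0.039 0.078] lo [0.506 0.023 0.049] hi [0.526 0.059 0.089]
```

Run:
```python
from h import *
a=cv2.imread("pics/scene1.png")[150:400,210:410]; b=cv2.imread("pics/side1.png")[170:380,200:420]
a=cv2.resize(a,(400,500),interpolation=cv2.INTER_CUBIC); b=cv2.resize(b,(400,382),interpolation=cv2.INTER_CUBIC)
o=np.zeros((500,800,3),np.uint8); o[:,:400]=a; o[:382,400:]=b; cv2.imwrite("pics/c1.png",o)
q=get_state()["orientation"]; print(Ro.from_quat([q[1],q[2],q[3],q[0]]).as_matrix().round(3)); print(np.array(camera_model("wrist")["hand_eye"]).round(3))
W=np.load("sideW.npy")
m=(W[...,0]>.45)&(W[...,0]<.6)&(W[...,1]>-.14)&(W[...,1]<.15)
for lo,hi,n in [(.008,.016,"bed"),(.039,.0435,"carr"),(.0435,.05,"fixed"),(.08,.09,"knob")]:
    p=W[m&(W[...,2]>lo)&(W[...,2]<hi)]; 
    if len(p)>5: print(n,len(p),cv2.minAreaRect((p[:,:2]*1000).astype(np.float32)),p.mean(0).round(4))
```

```text
[[ 0.961  0.     0.275]
 [-0.275  0.     0.961]
 [ 0.    -1.     0.   ]]
[[ 0.     0.968  0.251 -0.071]
 [ 0.    -0.251  0.968 -0.171]
 [ 1.    -0.    -0.     0.   ]
 [ 0.     0.     0.     1.   ]]
bed 1225 ((527.0090942382812, 4.9602508544921875), (59.18914031982422, 228.56285095214844), 14.770133972167969) [ 0.5251 -0.0143  0.0128]
carr 403 ((530.8974609375, -12.402473449707031), (52.029659271240234, 176.3881072998047), 14.878914833068848) [0.519  0.0144 0.0416]
fixed 398 ((531.0388793945312, -13.789451599121094), (51.783721923828125, 173.0947723388672), 15.21420669555664) [ 0.5361 -0.0399  0.0461]
knob 127 ((516.4503784179688, 43.652061462402344), (14.089280128479004, 45.42792510986328), 17.45598030090332) [0.5156 0.0424 0.0854]
```

View pics/c1.png

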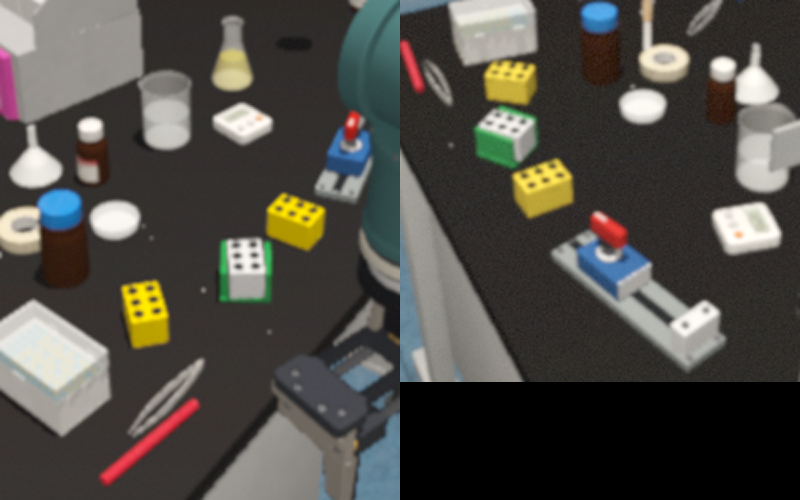

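{"api": "carry_out", "payload": {"targets": [[[2,-2,3],0,9.19],[[3,-4,2],0,9.19],[[3,-4,1.5],0,9.19],[[3,-4,1],0,9.19],[[3.5,-4,1],0,9.19],[[3.5,-4,1],0,9.19],[[3.5,-4.5,0.5],0,9.19],[[3.5,-4.5,0],0,9.19],[[3.5,-4.5,0],0,9.19],[[3.5,-4,0],0,9.19]]}}

```text
time: 2.55
eef_pos: [0.5033, 0.2199, 0.319]
orientation: [0.702, -0.699, 0.094, -0.096]
ft_force: [1.7, 0.7, -0.4]
finger_gap: 0.0915
```

```bash
cat >> h.py <<'E'
def rect(p):
    (c,(a,b),t)=cv2.minAreaRect((p[:,:2]*1000).astype(np.float32))
    if a>b: a,b,t=b,a,t+90   # a short, b long; t+90 -> ...
    bx=cv2.boxPoints((c,(a,b),t)); return np.round(c,1),round(a,1),round(b,1),round(t,2)
def sel(W,x,y,z):
    m=(W[...,0]>x[0])&(W[...,0]<x[1])&(W[...,1]>y[0])&(W[...,1]<y[1])&(W[...,2]>z[0])&(W[...,2]<z[1]); return W[m],m
E
python3 - <<'E'
from h import *
im,W=cloud("wrist"); save("w1.png",im); np.save("w1.npy",W)
for n,x,y,z in [("block",(.45,.56),(.27,.385),(.0425,.06)),("hold",(.45,.56),(.27,.385),(.02,.06)),("bed",(.45,.6),(-.14,.16),(.009,.016)),("carr",(.45,.6),(-.02,.15),(.038,.044)),("fixed",(.45,.6),(-.16,-.0),(.043,.05)),("knob",(.45,.6),(-.02,.15),(.08,.09))]:
    p,_=sel(W,x,y,z); print(n,len(p),rect(p) if len(p)>10 else "", p[:,2].mean() if len(p) else "")
for t in ["tube_block","block_holder","clamp_rail","carriage","clamp_knob"]:
    for r in regions_of("wrist",t)[:3]: print(t,round(r["p"],2),np.round(r["rect"]))
E
```

```text
block 2529 (array([501. , 323.4]), 58.2, 61.9, 33.86) 0.04654389493949112
hold 2837 (array([501. , 323.3]), 58.5, 62.1, 34.03) 0.04519457717462833
bed 3835 (array([525.2,   6.1]), 56.0, 224.6, 14.56) 0.012881825363272911
carr 1640 (array([516.5,  39.7]), 50.1, 73.6, 14.56) 0.04201890993141204
fixed 696 (array([548.7, -84.3]), 22.8, 49.9, 104.93) 0.046690277321872274
knob 484 (array([514.7,  46.4]), 13.0, 44.7, 17.24) 0.08633063885053677
tube_block 0.97 [481. 161. 548. 216.]
tube_block 0.87 [283. 169. 331. 231.]
tube_block 0.71 [370. 143. 437. 206.]
clamp_rail 0.79 [ 70. 197. 245. 323.]
carriage 0.65 [138. 216. 217. 281.]
clamp_knob 0.56 [147. 243. 191. 277.]
```

View pics/w1.png

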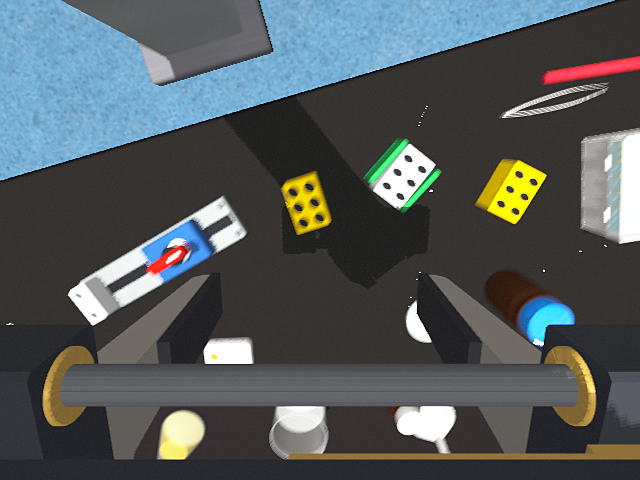

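```bash
cat >> h.py <<'E'
def pose():
    s=get_state(); q=s["orientation"]; R=Ro.from_quat([q[1],q[2],q[3],q[0]]).as_matrix()
    print("t",round(float(s["time"]),2),"tcp",np.round(s["eef_pos"],4),"jaw deg",round(np.degrees(np.arctan2(R[1,2],R[0,2])),2),"down",R[:,1].round(3),"gap",round(float(s["finger_gap"]),4),"F",np.round(s["ft_force"],1),"M",np.round(s["moment"],2),"q",np.round(s["qpos"],2))
E
python3 - <<'E'
from h import *
pose(); W=np.load("w1.npy"); im=cv2.cvtColor(cv2.imread("pics/w1.png"),cv2.COLOR_BGR2HSV)
p,m=sel(W,(.45,.56),(.27,.385),(.0425,.06)); k=m&(im[...,1]<60)
k=cv2.morphologyEx(k.astype(np.uint8),cv2.MORPH_OPEN,np.ones((3,3)))>0
print(rect(W[k]),W[k][:,2].mean())
E
```

```text
t 2.85 tcp [0.5014 0.223  0.3184] jaw deg 74.74 down [ 0.002  0.004 -1.   ] gap 0.0921 F [-0.2  1.2  0.8] M [ 0.    0.03 -0.01] q [-0.7   0.2   0.26  1.74 -0.06  1.2   0.88]
(array([501.4, 323.6]), 41.5, 60.0, 37.79) 0.046931961816447404
```

{"api": "carry_out", "payload": {"targets": [[[0.2,-2.2,-2],-0.125,9.19],[[0.2,-2.2,-2.5],-0.125,9.19],[[0.2,-2.2,-2.5],-0.125,9.19],[[0.2,-2.2,-2.5],-0.125,9.19],[[0.2,-2.2,-2.5],-0.125,9.19],[[0.2,-2.2,-2.5],-0.125,5],[[0.2,-2.2,-2.5],-0.125,5],[[0,-2.2,-2.5],-0.125,5],[[0,0,0],0,5]]}}

```text
time: 3.98
eef_pos: [0.5091, 0.0611, 0.1188]
orientation: [0.573, -0.567, 0.417, -0.419]
ft_force: [-0.1, -0.1, 0.2]
finger_gap: 0.0539
```

Run:
```python
from h import *
pose()
```

```text
t 3.98 tcp [0.5091 0.0611 0.1188] jaw deg 17.51 down [ 0.008  0.005 -1.   ] gap 0.0539 F [-0.1 -0.1  0.2] M [-0.05  0.07  0.04] q [-0.55  0.38  0.45  2.05 -0.24  0.76  0.35]
```

{"api": "carry_out", "payload": {"targets": [[[0.6,-1.5,0],0,5],[[0,0,0],0,5],[[0,0,-2],0,5]]}}

```text
time: 4.35
eef_pos: [0.5187, 0.0498, 0.1023]
orientation: [0.578, -0.567, 0.413, -0.418]
ft_force: [0.1, 0.6, -1.0]
finger_gap: 0.0506
```

Run:
```python
from h import *
pose()
im,W=cloud("wrist"); save("w2.png",im)
p,_=sel(W,(.45,.58),(-.02,.12),(.08,.092)); print(len(p), rect(p) if len(p)>10 else "")
```

```text
t 4.35 tcp [0.5187 0.0498 0.1023] jaw deg 18.08 down [ 0.015  0.008 -1.   ] gap 0.0506 F [ 0.1  0.6 -1. ] M [-0.04  0.04 -0.02] q [-0.51  0.42  0.43  2.04 -0.27  0.72  0.41]
2044 (array([515. ,  46.5]), 12.7, 45.3, 17.42)
```

{"api": "carry_out", "payload": {"targets": [[[-0.3,-0.3,-2],0,5],[[0,0,-1.7],0,5],[[0,0,0],0,5]]}}

```text
time: 4.78
eef_pos: [0.5149, 0.0487, 0.0631]
orientation: [0.578, -0.568, 0.412, -0.416]
ft_force: [-0.3, 1.1, -0.1]
finger_gap: 0.0499
```

Run:
```python
from h import *
pose()
```

```text
t 4.78 tcp [0.5149 0.0487 0.0631] jaw deg 18.32 down [ 0.013  0.009 -1.   ] gap 0.0499 F [-0.3  1.1 -0.1] M [-0.08  0.11  0.01] q [-0.48  0.48  0.4   2.07 -0.32  0.64  0.45]
```

{"api": "carry_out", "payload": {"targets": [[[0,-0.3,0.4],0,5],[[0,0,0],0,0.8],[[0,0,0],0,0.8],[[0,0,0],0,0.8],[[0,0,0],0,0.8]], "newtons": 25}}

```text
time: 5.4
eef_pos: [0.5159, 0.0458, 0.0695]
orientation: [0.579, -0.567, 0.412, -0.416]
ft_force: [-1.8, -1.3, 5.9]
finger_gap: 0.0126
```

{"api": "carry_out", "payload": {"targets": [[[0,0,0],0.15,0.8],[[0,0,0],0.15,0.8],[[0,0,0],0.15,0.8],[[0,0,0],0.15,0.8]]}}

```text
time: 5.9
eef_pos: [0.5157, 0.0459, 0.0694]
orientation: [0.678, -0.666, 0.22, -0.221]
ft_force: [-0.5, 0.6, -0.4]
finger_gap: 0.0131
```

Run:
```python
from h import *
pose()
```

```text
t 5.9 tcp [0.5157 0.0459 0.0694] jaw deg 53.65 down [ 0.006  0.017 -1.   ] gap 0.0131 F [-0.5  0.6 -0.4] M [-0.02  0.08 -0.3 ] q [-0.34  0.46  0.24  2.05 -0.2   0.65  0.97]
```

{"api": "carry_out", "payload": {"targets": [[[0,0,0],0.15,0.8],[[0,0,0],0.15,0.8],[[0,0,0],0.12,0.8],[[0,0,0],0,0.8]]}}

```text
time: 6.4
eef_pos: [0.5157, 0.0457, 0.0696]
orientation: [0.71, -0.697, 0.073, -0.07]
ft_force: [-0.5, 0.6, 0.1]
finger_gap: 0.0131
```

Run:
```python
from h import *
pose()
```

```text
t 6.4 tcp [0.5157 0.0457 0.0696] jaw deg 78.39 down [-0.002  0.018 -1.   ] gap 0.0131 F [-0.5  0.6  0.1] M [-0.03 -0.    0.11] q [-0.25  0.45  0.13  2.04 -0.12  0.66  1.34]
```

{"api": "carry_out", "payload": {"targets": [[[0,0,0],0,4],[[0,0,0],0,5],[[0,0,3],0,5],[[0,0,4],0,7],[[-0.2,4,1],0.14,9.19],[[-0.2,4.5,0],0.14,9.19],[[-0.2,4.5,0],0.14,9.19],[[-0.2,4.5,0],0.14,9.19],[[-0.2,4.5,0],0.14,9.19],[[-0.2,4.5,0],0.14,9.19],[[0,1,0],0,9.19],[[0,0,0],0,9.19]]}}

```text
time: 7.9
eef_pos: [0.5019, 0.3274, 0.1522]
orientation: [0.675, -0.666, -0.222, 0.228]
ft_force: [1.2, -1.4, -0.5]
finger_gap: 0.0917
```

Run:
```python
from h import *
pose()
im,W=cloud("wrist"); save("w3.png",im); hs=cv2.cvtColor(im,cv2.COLOR_RGB2HSV)
p,m=sel(W,(.44,.56),(.26,.39),(.0425,.06)); k=m&(hs[...,1]<60)
k=cv2.morphologyEx(k.astype(np.uint8),cv2.MORPH_OPEN,np.ones((3,3)))>0
print(rect(W[k]),W[k][:,2].mean()); print(rect(p))
```

```text
t 7.9 tcp [0.5019 0.3274 0.1522] jaw deg 127.11 down [-0.012  0.009 -1.   ] gap 0.0917 F [ 1.2 -1.4 -0.5] M [ 0.04  0.04 -0.04] q [-0.55  0.46 -0.1   1.78  0.04  0.91  1.56]
(array([501.4, 323.2]), 40.1, 59.7, 37.72) 0.046972631582405285
(array([501.3, 323.5]), 58.8, 60.8, 34.89)
```

{"api": "carry_out", "payload": {"targets": [[[0,-0.4,-3],0.01,9.19],[[0,0,-3],0,9.19],[[0,0,-3],0,9.19],[[0,0,-2],0,9.19],[[0,0,0],0,9.19]]}}

```text
time: 8.57
eef_pos: [0.5056, 0.3119, 0.0405]
orientation: [0.674, -0.669, -0.22, 0.225]
ft_force: [-0.1, -0.4, 0.2]
finger_gap: 0.092
```

Run:
```python
from h import *
pose()
```

```text
t 8.57 tcp [0.5056 0.3119 0.0405] jaw deg 126.66 down [-0.008  0.004 -1.   ] gap 0.092 F [-0.1 -0.4  0.2] M [ 0.03  0.01 -0.01] q [-0.54  0.6  -0.08  1.85  0.06  0.7   1.55]
```

{"api": "carry_out", "payload": {"targets": [[[-0.4,1.1,0],0,9.19],[[0,0,0],0,9.19]]}}

```text
time: 8.82
eef_pos: [0.5027, 0.3228, 0.0424]
orientation: [0.674, -0.669, -0.22, 0.223]
ft_force: [0.4, 1.5, -0.0]
finger_gap: 0.092
```

{"api": "carry_out", "payload": {"targets": [[[0,0,-1.3],0,9.19],[[0,0,-1.2],0,9.19],[[0,0,0],0,9.19]]}}

```text
time: 9.2
eef_pos: [0.5032, 0.3232, 0.0168]
orientation: [0.674, -0.669, -0.221, 0.222]
ft_force: [0.3, 0.5, -0.3]
finger_gap: 0.0917
```

Run:
```python
from h import *
pose()
```

```text
t 9.2 tcp [0.5032 0.3232 0.0168] jaw deg 126.52 down [-0.004  0.006 -1.   ] gap 0.0917 F [ 0.3  0.5 -0.3] M [ 0.03  0.04 -0.01] q [-0.56  0.64 -0.08  1.85  0.06  0.65  1.53]
```

{"api": "carry_out", "payload": {"targets": [[[-0.1,0,0],0.02,9.19],[[0,0,0],0,5],[[0,0,0],0,5],[[0,0,0],0,5],[[0,0,0],0,5]], "newtons": 30}}

```text
time: 9.82
eef_pos: [0.5025, 0.3233, 0.0171]
orientation: [0.672, -0.667, -0.228, 0.229]
ft_force: [-0.2, 0.7, -0.5]
finger_gap: 0.06
```

{"api": "carry_out", "payload": {"targets": [[[0,0,1.5],0,5],[[0,0,2.5],0,5],[[0,0,3],0,5],[[0,0,0],0,5]]}}

```text
time: 10.32
eef_pos: [0.5028, 0.3233, 0.0907]
orientation: [0.672, -0.667, -0.228, 0.229]
ft_force: [0.8, -0.1, -2.4]
finger_gap: 0.0604
```

Run:
```python
from h import *
pose()
```

```text
t 10.32 tcp [0.5028 0.3233 0.0907] jaw deg 127.73 down [-0.003  0.007 -1.   ] gap 0.0604 F [ 0.8 -0.1 -2.4] M [ 0.06 -0.02 -0.03] q [-0.55  0.53 -0.09  1.82  0.06  0.79  1.56]
```

{"api": "carry_out", "payload": {"targets": [[[2.8,-2.2,0.5],-0.1,5],[[3.5,-2.7,0],-0.1,5],[[3.5,-2.7,0],-0.1,5],[[3.0,-2.2,0],-0.1,5],[[0,0,0],0,5]]}}

```text
time: 10.95
eef_pos: [0.6333, 0.2151, 0.0912]
orientation: [0.703, -0.701, -0.081, 0.086]
ft_force: [-0.9, -0.4, -2.6]
finger_gap: 0.0597
```

Run:
```python
from h import *
pose()
im,W=cloud("wrist"); save("w4.png",im)
```

```text
t 10.95 tcp [0.6333 0.2151 0.0912] jaw deg 103.59 down [-0.007  0.002 -1.   ] gap 0.0597 F [-0.9 -0.4 -2.6] M [0.04 0.02 0.02] q [-0.4   0.63  0.03  1.64 -0.03  0.88  1.46]
```

View pics/w4.png

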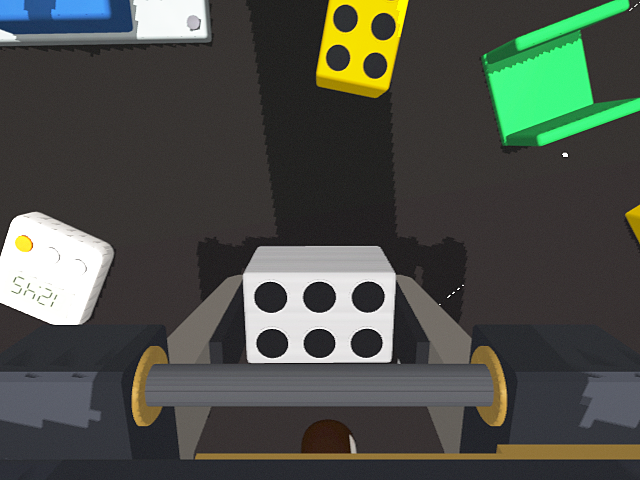

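{"api": "carry_out", "payload": {"targets": [[[1.0,0,-2],0.02,5],[[0,0,-2.5],0,5],[[0,0,-2],0,5],[[0,0,0],0,5]]}}

```text
time: 11.5
eef_pos: [0.6378, 0.2185, 0.0214]
orientation: [0.703, -0.699, -0.088, 0.098]
ft_force: [-0.4, 0.0, -2.8]
finger_gap: 0.06
```

Run:
```python
from h import *
pose()
```

```text
t 11.5 tcp [0.6378 0.2185 0.0214] jaw deg 105.1 down [-0.015  0.003 -1.   ] gap 0.06 F [-0.4  0.  -2.8] M [ 0.08  0.06 -0.04] q [-0.39  0.74  0.02  1.64 -0.03  0.78  1.48]
```

{"api": "carry_out", "payload": {"targets": [[[0.4,0,-0.5],0,5],[[0,0,-0.5],0,5],[[0,0,0],0,5],[[0,0,0],0,7.5],[[0,0,0],0,8],[[0,0,0],0,8],[[0,0,4],0,8],[[0,0,5],0,8],[[0,0,0],0,8]]}}

```text
time: 12.62
eef_pos: [0.6446, 0.2201, 0.1076]
orientation: [0.703, -0.699, -0.09, 0.096]
ft_force: [0.1, 0.0, 0.3]
finger_gap: 0.0797
```

{"api": "carry_out", "payload": {"targets": [[[0,0,0],-0.16,8],[[0,0,0],-0.16,8],[[0,0,0],-0.16,8],[[0,0,0],-0.16,8],[[0,0,0],-0.16,8],[[0,0,0],-0.16,8],[[0,0,0],-0.16,8],[[0,0,0],-0.16,8],[[0,0,0],-0.16,8],[[0,0,0],-0.13,8],[[0,0,0],0,8]]}}

```text
time: 14.0
eef_pos: [0.6387, 0.2179, 0.0978]
orientation: [0.552, -0.549, 0.447, -0.44]
ft_force: [0.3, 1.5, -0.5]
finger_gap: 0.0799
```

Run:
```python
from h import *
pose()
im,W=cloud("wrist"); save("w5.png",im)
for c,w in (("wrist",W),("side",cloud("side")[1])):
    p,_=sel(w,(.57,.71),(.14,.29),(.035,.05)); print(c,len(p),rect(p) if len(p)>9 else "",p[:,2].mean())
```

```text
t 14.0 tcp [0.6387 0.2179 0.0978] jaw deg 12.23 down [-0.006  0.009 -1.   ] gap 0.0799 F [ 0.3  1.5 -0.5] M [-0.07  0.1   0.03] q [-0.66  0.66  0.42  1.64 -0.33  0.91  0.1 ]
wrist 6078 (array([642., 220.]), 40.2, 60.0, 15.18) 0.04096015778414344
side 312 (array([643.8, 217.3]), 42.6, 63.3, 12.18) 0.04064933366045277
```

{"api": "carry_out", "payload": {"targets": [[[0.3,0.2,-2],0.05,8],[[0,0,-2.5],0,8],[[0,0,-2],0,8],[[0,0,0],0,8]]}}

```text
time: 14.6
eef_pos: [0.6421, 0.2199, 0.0311]
orientation: [0.565, -0.562, 0.431, -0.424]
ft_force: [0.0, -0.8, 0.2]
finger_gap: 0.0799
```

Run:
```python
from h import *
pose()
```

```text
t 14.6 tcp [0.6421 0.2199 0.0311] jaw deg 15.6 down [-0.006  0.01  -1.   ] gap 0.0799 F [ 0.  -0.8  0.2] M [-0.1   0.08  0.01] q [-0.63  0.75  0.37  1.65 -0.36  0.81  0.17]
```

{"api": "carry_out", "payload": {"targets": [[[0,0,-1],0,8],[[0,0,-1.1],0,8],[[0,0,0],0,8],[[0,0,0],0,3],[[0,0,0],0,3],[[0,0,0],0,3],[[0,0,0],0,3]]}}

```text
time: 15.48
eef_pos: [0.6441, 0.2204, 0.0116]
orientation: [0.566, -0.56, 0.43, -0.424]
ft_force: [-2.5, -1.0, 0.1]
finger_gap: 0.042
```

Run:
```python
from h import *
pose()
```

```text
t 15.47 tcp [0.6441 0.2204 0.0116] jaw deg 15.65 down [-0.001  0.012 -1.   ] gap 0.042 F [-2.5 -1.   0.1] M [-0.24  0.29 -0.  ] q [-0.62  0.78  0.36  1.65 -0.37  0.78  0.19]
```

{"api": "carry_out", "payload": {"targets": [[[0,0,0],0,3],[[0,0,2],0,3],[[0,0,4],0,3],[[0,0,4],0,3],[[0,0,0],0,3]]}}

```text
time: 16.1
eef_pos: [0.6433, 0.2199, 0.1166]
orientation: [0.566, -0.561, 0.43, -0.424]
ft_force: [1.1, -0.2, -2.9]
finger_gap: 0.0395
```

{"api": "carry_out", "payload": {"targets": [[[-1.5,-3,0.5],0,3],[[-1.7,-4.3,0],0,3],[[-1.7,-4.3,0],0,3],[[-1.7,-4.3,0],0,3],[[-1.7,-4.3,0],0,3],[[-1.5,-3.5,0],0,3],[[0,0,0],0,3]]}}

```text
time: 16.98
eef_pos: [0.5361, -0.0229, 0.1177]
orientation: [0.565, -0.563, 0.432, -0.422]
ft_force: [1.3, 1.5, -2.6]
finger_gap: 0.0398
```

Run:
```python
from h import *
pose()
im,W=cloud("wrist"); save("w6.png",im)
for n,x,y,z in [("bed",(.45,.6),(-.14,.16),(.009,.016)),("carr",(.45,.6),(-.04,.15),(.038,.044)),("fixed",(.45,.62),(-.16,-.03),(.043,.05)),("knob",(.45,.6),(-.02,.15),(.08,.09)),("block",(.45,.62),(-.1,.05),(.12,.19))]:
    p,_=sel(W,x,y,z); print(n,len(p),rect(p) if len(p)>10 else "", p[:,2].mean() if len(p) else "")
```

```text
t 16.98 tcp [ 0.5361 -0.0229  0.1177] jaw deg 15.73 down [-0.009  0.011 -1.   ] gap 0.0398 F [ 1.3  1.5 -2.6] M [-0.07 -0.02 -0.01] q [-0.38  0.43  0.46  1.98 -0.27  0.8   0.51]
bed 6836 (array([513.9,  49.7]), 56.2, 134.5, 14.6) 0.013019623719122145
carr 6608 (array([516.6,  39.9]), 50.1, 72.7, 14.61) 0.04219130360893472
fixed 0  
knob 2257 (array([515.2,  45.9]), 13.0, 46.0, 78.45) 0.08665526723558983
block 20785 (array([534.5, -17.6]), 50.2, 72.5, 105.19) 0.15296752754990528
```

View pics/w6.png

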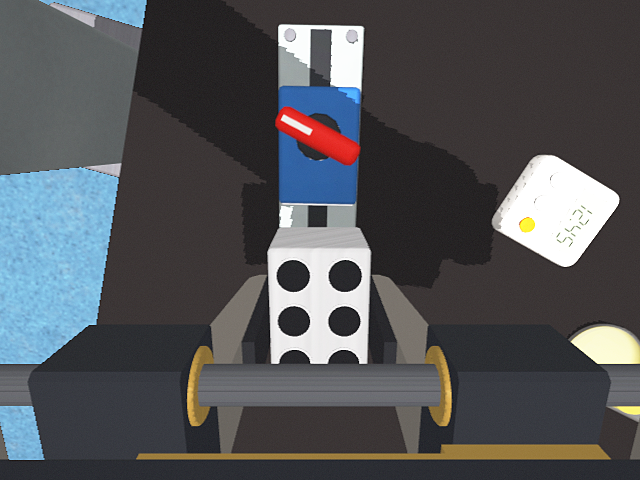

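{"api": "carry_out", "payload": {"targets": [[[0.1,-1.2,0],-0.02,3],[[0,-0.5,-2],0,3],[[0,0,-2],0,3],[[0,0,0],0,3]]}}

```text
time: 17.52
eef_pos: [0.5397, -0.036, 0.0762]
orientation: [0.562, -0.559, 0.436, -0.426]
ft_force: [-0.2, -0.7, -2.4]
finger_gap: 0.0395
```

```bash
cat >> h.py <<'E'
O=np.array([.5459,-.0735]); d=np.array([-.2517,.9678]); ex=np.array([.9678,.2517])
def rail(p): v=np.array(p)[:2]-O; return "rail x %.1f y %.1f mm"%(v@ex*1000,v@d*1000)
E
python3 - <<'E'
from h import *
pose(); print(rail(get_state()["eef_pos"]))
E
```

```text
t 17.52 tcp [ 0.5397 -0.036   0.0762] jaw deg 14.91 down [-0.008  0.012 -1.   ] gap 0.0395 F [-0.2 -0.7 -2.4] M [-0.14  0.04  0.05] q [-0.33  0.5   0.43  1.99 -0.33  0.72  0.56]
rail x 3.5 y 37.8 mm
```

{"api": "carry_out", "payload": {"targets": [[[-0.25,-0.4,0],0,3],[[0,0,-1.5],0,3],[[0,0,0],0,3]]}}

```text
time: 17.9
eef_pos: [0.5383, -0.0398, 0.0614]
orientation: [0.563, -0.559, 0.435, -0.426]
ft_force: [-1.0, 0.5, -2.3]
finger_gap: 0.0396
```

Run:
```python
from h import *
pose(); print(rail(get_state()["eef_pos"]))
im,W=cloud("side"); save("s2.png",cv2.resize(im[270:390,280:400],(600,600),interpolation=cv2.INTER_CUBIC))
im,W=cloud("wrist")
p,_=sel(W,(.45,.62),(-.1,.05),(.085,.096)); print(rect(p), p[:,2].mean())
```

```text
t 17.9 tcp [ 0.5383 -0.0398  0.0614] jaw deg 14.98 down [-0.006  0.012 -1.   ] gap 0.0396 F [-1.   0.5 -2.3] M [-0.09  0.04 -0.06] q [-0.31  0.52  0.42  2.   -0.34  0.69  0.58]
rail x 1.1 y 34.5 mm
(array([533.2,  -4.4]), 69.2, 116.6, 6.22) 0.090512766204941
```

View pics/s2.png

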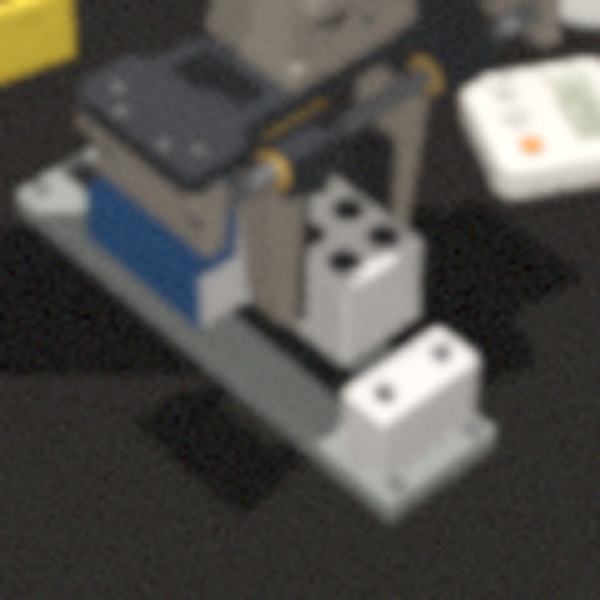

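{"api": "carry_out", "payload": {"targets": [[[0,0,-1.2],0,3],[[0,0,-1],0,3],[[0,0,0],0,3]]}}

```text
time: 18.38
eef_pos: [0.5395, -0.0398, 0.0391]
orientation: [0.564, -0.558, 0.434, -0.427]
ft_force: [-0.9, -1.0, -1.8]
finger_gap: 0.0396
```

Run:
```python
from h import *
pose(); print(rail(get_state()["eef_pos"]))
```

```text
t 18.38 tcp [ 0.5395 -0.0398  0.0391] jaw deg 14.98 down [-0.003  0.012 -1.   ] gap 0.0396 F [-0.9 -1.  -1.8] M [-0.04  0.06 -0.01] q [-0.29  0.56  0.4   2.   -0.37  0.65  0.61]
rail x 2.3 y 34.2 mm
```

{"api": "carry_out", "payload": {"targets": [[[-0.2,-0.1,-0.7],0,3],[[0,0,-0.6],0,3],[[0,0,0],0,3]]}}

```text
time: 18.75
eef_pos: [0.5373, -0.041, 0.0251]
orientation: [0.563, -0.558, 0.434, -0.427]
ft_force: [-0.1, -0.8, -2.9]
finger_gap: 0.0397
```

Run:
```python
from h import *
pose(); print(rail(get_state()["eef_pos"]))
```

```text
t 18.75 tcp [ 0.5373 -0.041   0.0251] jaw deg 14.97 down [-0.003  0.012 -1.   ] gap 0.0397 F [-0.1 -0.8 -2.9] M [-0.08  0.09  0.01] q [-0.28  0.58  0.38  2.01 -0.38  0.62  0.62]
rail x -0.1 y 33.6 mm
```

{"api": "carry_out", "payload": {"targets": [[[0,0,-0.2],0,3],[[0,0,0],0,3],[[0,0,0.1],0,6],[[0,0,0],0,7],[[0,0,0],0,7.5],[[0,0,3],0,7.5],[[0,0,4],0,7.5],[[-0.5,2,2],0,5],[[0,0,0],0,5]]}}

```text
time: 19.88
eef_pos: [0.5335, -0.0211, 0.1176]
orientation: [0.564, -0.558, 0.434, -0.428]
ft_force: [-0.1, -0.4, -0.4]
finger_gap: 0.0568
```

```bash
cat >> h.py <<'E'
def clampview(cam,tag=None):
    im,W=cloud(cam)
    if tag: save(tag,im)
    for n,a,z in [("carr",(60,180),(.038,.0445)),("fixed",(-40,2),(.043,.05)),("knob",(60,180),(.08,.092)),("block",(2,75),(.049,.057))]:
        v=(W[...,:2]-O)*1000; x=v@ex; y=v@d
        m=(y>a[0])&(y<a[1])&(abs(x)<45)&(W[...,2]>z[0])&(W[...,2]<z[1]); 
        if m.sum()<30: print(cam,n,"none"); continue
        q=np.c_[x[m],y[m]]/1000; print(cam,n,m.sum(),rect(q),"y",np.percentile(q[:,1]*1000,[1,99]).round(1),"z",W[m][:,2].mean().round(4))
E
python3 - <<'E'
from h import *
pose(); print(rail(get_state()["eef_pos"])); clampview("wrist","w7.png"); clampview("side")
E
```

```text
t 19.88 tcp [ 0.5335 -0.0211  0.1176] jaw deg 14.93 down [-0.001  0.012 -1.   ] gap 0.0568 F [-0.1 -0.4 -0.4] M [-0.06  0.03  0.03] q [-0.39  0.42  0.47  1.99 -0.28  0.79  0.5 ]
rail x 1.2 y 53.9 mm
wrist carr 6769 (array([  0.2, 107.7]), 50.1, 91.3, 179.71) y [ 63.5 152.7] z 0.0422
wrist fixed 2060 (array([  0.1, -11. ]), 22.7, 50.0, 90.69) y [-21.7  -0.3] z 0.0468
wrist knob 2243 (array([  0.2, 123.3]), 13.0, 45.8, 63.79) y [110.5 136.1] z 0.0866
wrist block 5379 (array([-0.4, 33.7]), 40.1, 60.5, 0.26) y [ 4.7 63.3] z 0.053
side carr 451 (array([ -3.9, 108.6]), 52.4, 90.2, 9.91) y [ 78.  150.1] z 0.042
side fixed 256 (array([  0.3, -11.5]), 27.6, 52.4, 92.38) y [-25.    1.8] z 0.0468
side knob 95 (array([ -5.3, 124.5]), 16.6, 30.3, 60.55) y [112.3 132.3] z 0.0856
side block 492 (array([ 0.3, 32.6]), 41.2, 61.3, 0.81) y [ 2.3 60.9] z 0.053
```

{"api": "carry_out", "payload": {"targets": [[[-0.3,1,0],0.158,5],[[-0.3,1,0],0.158,5],[[-0.3,1,0],0.158,5],[[-0.3,1,0],0.158,5],[[-0.3,1,0],0.158,5],[[-0.3,1,0],0.158,5],[[-0.1,0.7,0],0.158,5],[[0,0,0],0,5]]}}

```text
time: 20.98
eef_pos: [0.5082, 0.037, 0.1054]
orientation: [-0.7, 0.708, -0.072, 0.057]
ft_force: [-0.4, 0.2, -0.6]
finger_gap: 0.0502
```

Run:
```python
from h import *
pose(); print(rail(get_state()["eef_pos"]))
```

```text
t 20.98 tcp [0.5082 0.037  0.1054] jaw deg 79.59 down [-0.022 -0.009 -1.   ] gap 0.0502 F [-0.4  0.2 -0.6] M [-0.03 -0.11 -0.02] q [-0.3   0.39  0.19  2.03 -0.1   0.75  1.34]
rail x -8.7 y 116.4 mm
```

{"api": "carry_out", "payload": {"targets": [[[0.7,0.9,0],-0.02,5],[[0,0,0],0,5],[[0,0,-1],0,5],[[0,0,0],0,5]]}}

```text
time: 21.48
eef_pos: [0.5154, 0.0446, 0.0933]
orientation: [-0.699, 0.708, -0.083, 0.066]
ft_force: [0.4, -0.1, -0.1]
finger_gap: 0.0499
```

Run:
```python
from h import *
pose(); print(rail(get_state()["eef_pos"]))
```

```text
t 21.48 tcp [0.5154 0.0446 0.0933] jaw deg 77.91 down [-0.025 -0.01  -1.   ] gap 0.0499 F [ 0.4 -0.1 -0.1] M [ 0.01 -0.01  0.02] q [-0.31  0.43  0.2   2.01 -0.11  0.74  1.31]
rail x 0.2 y 122.0 mm
```

Good; descend and grip, then slide about 15 mm and check.

{"api": "carry_out", "payload": {"targets": [[[0,0.1,-1.2],0,5],[[0,0,-1.2],0,5],[[0,0,0],0,5],[[0,0,0],0,0.8],[[0,0,0],0,0.8],[[0,0,0],0,0.8],[[0,0,0],0,0.8]], "newtons": 25}}

```text
time: 22.35
eef_pos: [0.5155, 0.0455, 0.0677]
orientation: [-0.699, 0.708, -0.083, 0.067]
ft_force: [0.5, 0.2, -1.9]
finger_gap: 0.0127
```

{"api": "carry_out", "payload": {"targets": [[[0.13,-0.5,0],0,0.8],[[0.13,-0.5,0],0,0.8],[[0.13,-0.5,0],0,0.8],[[0,0,0],0,0.8]]}}

```text
time: 22.85
eef_pos: [0.5195, 0.0303, 0.0677]
orientation: [-0.699, 0.707, -0.083, 0.066]
ft_force: [0.2, -0.0, -0.8]
finger_gap: 0.0128
```

Run:
```python
from h import *
pose(); print(rail(get_state()["eef_pos"])); clampview("side")
```

```text
t 22.85 tcp [0.5195 0.0303 0.0677] jaw deg 77.91 down [-0.024 -0.009 -1.   ] gap 0.0128 F [ 0.2 -0.  -0.8] M [ 0.1  -0.12  0.1 ] q [-0.28  0.47  0.19  2.02 -0.12  0.69  1.35]
rail x 0.5 y 107.1 mm
side carr 398 (array([ 1.4, 98.5]), 52.8, 74.3, 0.09) y [ 64.5 133.5] z 0.0421
side fixed 260 (array([  1.1, -12. ]), 27.9, 50.8, 89.62) y [-25.3   1.8] z 0.0468
side knob 102 (array([ -4.1, 104.2]), 33.0, 41.3, 21.26) y [ 83.9 119.2] z 0.0852
side block 494 (array([ 0.1, 32.2]), 42.5, 60.4, 0.29) y [ 2.4 60.4] z 0.0531
```

{"api": "carry_out", "payload": {"targets": [[[0.04,-0.15,0],0,0.8],[[0.04,-0.15,0],0,0.8],[[0.04,-0.15,0],0,0.8]]}}

```text
time: 23.28
eef_pos: [0.5203, 0.0272, 0.0677]
orientation: [-0.7, 0.707, -0.083, 0.065]
ft_force: [-1.1, 3.0, -0.1]
finger_gap: 0.0128
```

{"api": "carry_out", "payload": {"targets": [[[0.04,-0.15,0],0,0.8],[[0.04,-0.15,0],0,0.8]]}}

```text
time: 23.52
eef_pos: [0.5209, 0.0249, 0.0677]
orientation: [-0.7, 0.707, -0.083, 0.065]
ft_force: [-0.8, 3.2, 0.4]
finger_gap: 0.0129
```

{"api": "carry_out", "payload": {"targets": [[[0.05,-0.2,0],0,0.8],[[0.05,-0.2,0],0,0.8]]}}

```text
time: 23.78
eef_pos: [0.521, 0.0243, 0.0677]
orientation: [-0.701, 0.705, -0.083, 0.064]
ft_force: [-2.9, 8.5, 0.4]
finger_gap: 0.0124
```

Run:
```python
from h import *
pose(); print(rail(get_state()["eef_pos"])); clampview("side")
```

```text
t 23.77 tcp [0.521  0.0243 0.0677] jaw deg 78.1 down [-0.028 -0.003 -1.   ] gap 0.0124 F [-2.9  8.5  0.4] M [ 2.1   0.44 -0.09] q [-0.26  0.48  0.18  2.01 -0.13  0.69  1.37]
rail x 0.6 y 100.9 mm
side carr 374 (array([ 1.5, 94.2]), 52.8, 69.3, 177.68) y [ 61.5 127.2] z 0.042
side fixed 277 (array([  0.9, -12.2]), 26.4, 51.4, 88.16) y [-24.7   0.1] z 0.0467
side knob 103 (array([-5.6, 95.2]), 27.6, 40.7, 30.58) y [ 76.8 113.1] z 0.0857
side block 453 (array([ 0.5, 30.7]), 42.0, 56.7, 0.43) y [ 2.8 56.6] z 0.053
```

{"api": "carry_out", "payload": {"targets": [[[0.04,-0.15,0],-0.15,0.8],[[0.04,-0.15,0],-0.15,0.8],[[0.04,-0.15,0],-0.15,0.8],[[0.03,-0.12,0],-0.15,0.8],[[0.03,-0.1,0],-0.15,0.8],[[0,0,0],-0.15,0.8],[[0,0,0],-0.15,0.8]], "newtons": 35}}

```text
time: 24.7
eef_pos: [0.5212, 0.0246, 0.0679]
orientation: [0.572, -0.561, 0.433, -0.412]
ft_force: [-0.2, 3.2, -0.3]
finger_gap: 0.0128
```

Run:
```python
from h import *
pose(); print(rail(get_state()["eef_pos"]))
```

```text
t 24.7 tcp [0.5212 0.0246 0.0679] jaw deg 16.55 down [-0.014  0.031 -0.999] gap 0.0128 F [-0.2  3.2 -0.3] M [0.41 0.1  0.25] q [-0.44  0.49  0.43  2.03 -0.36  0.7   0.52]
rail x 0.8 y 101.2 mm
```

{"api": "carry_out", "payload": {"targets": [[[0,0,0],-0.06,0.8],[[0,0,0],-0.06,0.8],[[0,0,0],0,0.8]]}}

```text
time: 25.08
eef_pos: [0.5212, 0.0247, 0.0679]
orientation: [0.546, -0.534, 0.466, -0.446]
ft_force: [-0.7, 2.9, -0.7]
finger_gap: 0.0124
```

Run:
```python
from h import *
pose(); print(rail(get_state()["eef_pos"]))
```

```text
t 25.07 tcp [0.5212 0.0247 0.0679] jaw deg 9.62 down [-0.011  0.031 -0.999] gap 0.0124 F [-0.7  2.9 -0.7] M [0.42 0.07 0.07] q [-0.46  0.5   0.46  2.04 -0.39  0.7   0.42]
rail x 0.8 y 101.2 mm
```

{"api": "carry_out", "payload": {"targets": [[[0,0,0],0,3],[[0,0,0],0,5],[[0,0,3],0,5],[[0,0,4],0,5],[[0,2,3],0,5],[[-1,3,3],0,5],[[0,0,0],0,5]]}}

```text
time: 25.95
eef_pos: [0.5118, 0.0691, 0.202]
orientation: [0.544, -0.534, 0.466, -0.449]
ft_force: [0.2, 0.0, 0.1]
finger_gap: 0.0502
```

Run:
```python
from h import *
pose(); clampview("wrist","w8.png"); clampview("side")
```

```text
t 25.95 tcp [0.5118 0.0691 0.202 ] jaw deg 9.33 down [-0.009  0.027 -1.   ] gap 0.0502 F [0.2 0.  0.1] M [-0.1  -0.02  0.01] q [-0.65  0.28  0.56  1.97 -0.21  0.96  0.18]
wrist carr 2880 (array([-0.1, 96. ]), 50.1, 71.8, 179.92) y [ 61.  131.4] z 0.0421
wrist fixed none
wrist knob 887 (array([1.000e-01, 1.025e+02]), 13.0, 45.0, 176.64) y [ 80.6 124.4] z 0.0865
wrist block 1790 (array([-0.6, 39.5]), 40.0, 41.6, 179.85) y [20.4 59.7] z 0.0529
side carr 392 (array([ 0.3, 95. ]), 51.6, 68.9, 0.99) y [ 62.2 127.2] z 0.0421
side fixed 278 (array([  0.8, -11.6]), 26.9, 51.7, 89.64) y [-24.9   0.3] z 0.0468
side knob 133 (array([  0.9, 100.1]), 13.7, 48.3, 174.9) y [ 77.  121.7] z 0.0857
side block 453 (array([ 1.3, 29.8]), 41.8, 55.7, 179.11) y [ 2.4 56.7] z 0.0529
```

View pics/w8.png

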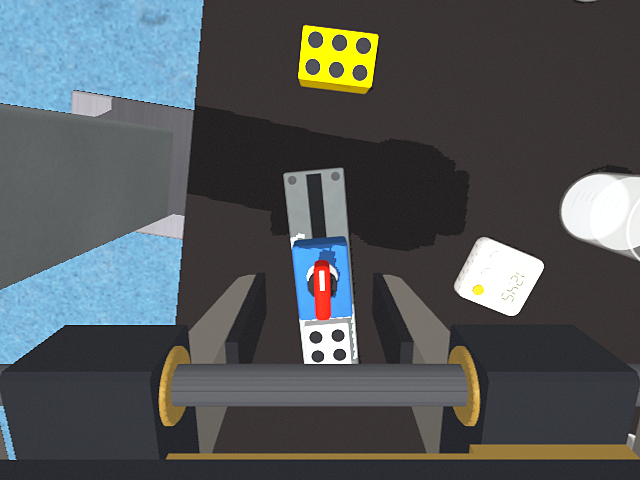

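{"api": "carry_out", "payload": {"targets": [[[1,-4,0.5],0,5],[[0,-3,0],0,5],[[0,0,0],0,5]]}}

```text
time: 26.42
eef_pos: [0.5191, -0.0095, 0.2012]
orientation: [0.539, -0.536, 0.469, -0.45]
ft_force: [0.1, 0.4, -0.0]
finger_gap: 0.0496
```

Run:
```python
from h import *
pose(); clampview("wrist","w9.png")
```

```text
t 26.43 tcp [ 0.5191 -0.0095  0.2012] jaw deg 8.89 down [-0.018  0.021 -1.   ] gap 0.0496 F [ 0.1  0.4 -0. ] M [-0.03 -0.01 -0.02] q [-0.53  0.29  0.59  1.95 -0.22  0.97  0.33]
wrist carr 3463 (array([ 0.1, 95.8]), 50.1, 71.5, 0.05) y [ 60.7 131. ] z 0.0422
wrist fixed 1080 (array([ -0. , -11.2]), 22.1, 50.0, 90.03) y [-21.7  -0.9] z 0.047
wrist knob 1038 (array([1.000e-01, 1.013e+02]), 13.0, 46.0, 176.62) y [ 79.8 123.8] z 0.0866
wrist block 2965 (array([-0.6, 31. ]), 40.0, 57.9, 180.0) y [ 2.6 59.4] z 0.053
```

Run:
```python
from h import *
print(sign_off()); pose()
```

```text
the job is handed in; nothing more can be done
None
the job is handed in; nothing more can be done
```

The aluminium tube block is clamped on the rail, snug between both stops with the knob turned tight, and the job is handed in. About 26.5 s of the 70 s were used. No verdict was reported.

I freed the knob first and lifted the block out of the holder by its ends. I set it down on the clear patch and regripped it by its 40 mm sides. After placing it on the rail, I slid the blue stop up by the knob until the wrist force rose to about 9 N, then turned the knob tight.

My last camera checks, in the rail's frame:

| What | Measured | Required |
|---|---|---|
| Block, off the middle line | −0.6 mm | within 8 mm |
| Block, turn from the rail | about 0° | under 0.06 rad |
| Block, top height | 53 mm (52 mm expected when standing on the bed) | standing on the bed |
| Gap between the stops | about 60 mm | under 62 mm |
| Knob | about 6° tighter than at the start, so 1.25 rad or more by my reckoning | 1.0 rad or tighter |

- **Weakest check:** the last wrist picture showed only 57.9 mm of the block's 60 mm length. Its contact with the fixed stop is inferred from its far end (about 59.5 mm), the gap and the push force, not seen directly.
- **Small disagreement:** the side camera differed from the wrist camera by 1–2 mm, which is within its calibration.
- **Bystanders:** I touched none of them and saw none out of place in the pictures I viewed, but I did not measure their positions again at the end.

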